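Cock the labelling clamp and load the charger brick

TASK

Make the labelling clamp ready: by its upright post, draw the sprung arm back until it hooks on the catch and stays there by itself, never letting it snap back. Then set the black charger brick down on the lane in front of the clamp, long way along the lane, and slide it under the hood until it drops flat into the pocket, with the arm still hooked. Leave the other things on the bench standing where they are.

Things in the scene. Friction and masses are not known exactly. Their poses are not given: they have to be found in the camera images.
- clamp: Labelling clamp fixed to the bench: wooden deck 275 x 320 mm, 14 mm thick, its front left corner cut away. Origin on the bench surface; +x runs along the lane from its open mouth to the end stop, +y left of that, z up. All (x, y, z) in mm in these texts are in this frame. The lane deck starts at x -160 and is centred on y -50.
- lane_start (a point): Point on the lane's centre line, on the deck top (14 mm over the bench), at (-100, -50, 14). A brick set down centred here lies wholly on the deck, 30 mm short of the pocket. The lane is 69 mm wide between 8 mm high aluminium rails from x -60 to -22; from there back to x -118 the rails flare outward by 13 mm on each side.
- pocket (a point): Centre of the floor of the rectangular pocket at the lane's end, at (32.5, -50, 8). The pocket is 105 mm along x, 69 mm along y and 6 mm deep below the deck. Along its right side from x 0 to 85 stands a fence 22 mm above the deck.
- hood (a point): Middle of the top of the metal hood over the far end of the pocket: a plate over x 42 to 95, y -93 to -12, underside at z 56, top at z 61. It keeps the brick from being lowered in from above. Below its far edge is the end stop, at x 86.
- pivot (a point): Pivot of the sprung arm, a vertical axis at (90, 30), this point 48 mm over the bench. The arm is a steel bar 16 mm wide, z 34 to 42, about 170 mm long from here.
- spring_arm (a joint): Arm angle, rad. 0: at rest, lying across the pocket and blocking it; grows as the arm is drawn back, clockwise from above, to the left. From about 1.0 on it pushes the catch aside; at about 1.15 the catch clicks shut behind its pin and the arm, eased back, sits hooked at about 1.13. Hard stop 1.23. The spring pulls to 0: at the post 3.5 N at rest, 9 N hooked, 10 N while passing the catch.
- post (a point): Middle of the black upright post on the arm, 130 mm from the pivot and 66 mm over the bench: 14 mm round, from 24 mm below this point (top of the bar) to 24 mm above it, with an 18 mm round head on its top 6 mm. At about (-16, -45) at rest, (-23, 95) when hooked.
- catch (a joint): Angle of the dark steel catch, rad: 0 closed (a weak spring holds it so), up to 0.4 pushed open. The hooked arm's end pin rests on 5 mm of its hook, so opening about 0.1 rad fires the arm. A hair trigger: little over 2 N on its tab is enough.
- trigger_tab (a point): Top of the small upright trigger tab (16 x 4 mm) on the tail of the catch, 48 mm over the bench, by the clamp's left edge. Best not touched.
- brick_center (a point): Centre of the black charger brick, a plain block 65 x 100 x 35 mm lying flat on the bench left or right of the clamp, about 0.25 kg; x along its 65 mm, y along its 100 mm, z up. Either end may go first.
- box_center (a point): Centre of the white sticker box, 73 x 108 x 52 mm, a bystander left or right of the clamp.
- bottle_center (a point): Centre of the white bottle with a blue cap, 50 mm round, 96 mm high, a bystander left or right of the clamp.
- pouch_center (a point): Centre of the tall brown coffee pouch, 57 x 90 x 165 mm, a bystander standing by the clamp's front left.
- dark_pouch_center (a point): Centre of the tall dark coffee pouch, 57 x 90 x 165 mm, a bystander standing close by the clamp's right side, next to the fence.

How it is judged:
By the outcome, as a careful person would: the job done as asked, in the order asked, and still so for the second after the job is handed in, with the robot touching nothing.
It also fails if it takes over 72 s, if anything falls off the work surface, if the arm or the gripper's body presses on something with over 40 N, if the wrist force passes 120 N, or if a joint passes its speed limit or range.

ROBOT

A 7-joint arm with a two-finger parallel gripper is mounted at the origin on a cart in front of the work surface, level with it; the furniture and walls round the work are solid. World frame = base frame: x ahead of the robot, y to its left, z up, the work surface at z = 0. Lengths are in m, angles in rad, forces in N, time in s.
With the tool pointing down it reaches from about 0.425 to 0.925 m from the base axis. Payload 6.8 kg.
Tool frame: the origin (TCP) lies at the very end of the fingers, on their centre line; the grasp point (between the pads) lies 19 mm behind it; z points along the fingers, x is the direction in which the jaws open and shut, and the axes are right-handed (so a half turn about z gives the same grasp; the last joint's range is limited). The gripper opens to 88 mm and grips with 3 to 60 N. Pads are 20 mm wide; open, the fingers measure 115 mm over their backs; the gripper's body (75 mm by 178 mm) begins 61 mm behind the grasp point.
Start: joints at [-1.403, 0.477, 0.022, 1.555, -0.011, 1.109, -0.083], TCP at [0.184, 0.65, 0.223] pointing down, gripper open.
Joint ranges: [-2.96, 2.96], [-0.34, 2.1], [-1.41, 1.46], [0.24, 2.44], [-1.37, 4.51], [0.17, 1.92], [-2.96, 2.96]. Speed limits (rad/s): [2.39, 2.39, 3.14, 3.14, 3.14, 3.14, 3.14].

INTERFACE

Orientations are given as a unit quaternion [x, y, z, w].
In Python, from plant import r, eyes, job gives the robot as it stands.
- The arm moves only by the tool step_arm, never from a script. Its argument "steps" is a list of rows, each an object of numbers: "hand": the closure, from 0 (fully open) to 1 (shut); "tx", "ty", "tz": the shift along the world's x, y, z in mm; "roll": the turn about the world's z in degrees. In form: [{"hand": .., "tx": .., "ty": .., "tz": .., "roll": ..}, ...]. A call has 1 to 5 rows; each row shifts and turns the commanded pose from where the row before left it; what a row does not reach is not made up. A row lasts 1/8 s, in which the tool goes at most 62.5 mm and 10.7 degrees, less where a joint would pass 70% of its speed; a pose out of reach is approached as far as the arm can. A call with a gripper value outside its range is refused whole. The fingers move at their own pace and stop on an object; "newtons" is the grip in N (left out, the last holds). Time passes only in rows, so rows that do not move let the fingers close. It gives the time, the measured TCP pose, the force and the opening at its end, in the units of the state.
- r.state(): the state, without advancing time (a new reading comes with each control period).
- eyes.camera(name): name is "side" or "top"; returns (picture, depth): 384x512x3 uint8, red, green, blue; 384x512 float32, m along the optical axis (not along the pixel's ray), 0 where there is no reading.
- eyes.camera_params(name): a dict with "K" (3x3 intrinsics, pixels), "view" (4x4, takes a point from world to camera coordinates). Camera axes: x right, y down, z forward; pixel columns grow to the right and rows downward; lengths in m; the calibration is good to about 2 mm. A picture is of the moment at which its call begins. camera_params takes no time and is no camera call.
- job.hand_in(): hands the job in, once; it reports no verdict.
The state is a dict: "time": time; "joint_pos": joint angles; "joint_vel": joint speeds; "joint_torque": joint torques, N m; "position": TCP position; "eef_rot": TCP orientation; "force": force on the tool from outside, world axes, zero at the start; "moment": the same for the moment, N m; "finger_gap": finger opening in m.
Only numpy, scipy, OpenCV 4.12 (cv2) and the standard library are available. Lean on these libraries where they do the work, as an engineer would, in place of code of your own. Each camera call takes 0.05 s, during which the arm holds its last target. There are 200 camera calls.

## Working session

There is one attempt and no reset: what is moved stays moved. The work goes in short steps, Python scripts to look and compute and a tool call to move; the robot and the scene stay as the last step left them, time stands still between calls to the robot, and variables do not carry over. Pictures are saved under pics/ and viewed, about 8 in all and at most 12, crops included, and the job is handed in when it is done.

Besides the shell and the picture viewer there is one more tool, called after "Call:" as name(argument=value, ...), one argument or row to a line, values as JSON. step_arm: Moves the arm, as the interface text tells. Its arguments: {"type":"object","properties":{"steps":{"type":"array"},"newtons":{"type":"number"}},"required":["steps"]}

```bash
mkdir -p pics; ls
cat > h.py <<'E'
import numpy as np, cv2
from plant import r, eyes, job
def shot(n,f=None):
    p,d=eyes.camera(n); q=eyes.camera_params(n)
    if f: cv2.imwrite('pics/'+f,p[:,:,::-1])
    np.savez('/tmp/%s.npz'%n,p=p,d=d,K=q['K'],V=q['view']); return p,d,np.array(q['K']),np.array(q['view'])
def load(n):
    z=np.load('/tmp/%s.npz'%n); return z['p'],z['d'],z['K'],z['V']
def ray(K,V,u,v,z):
    "pixel -> world on plane z"
    R=V[:3,:3];c=-R.T@V[:3,3]; w=R.T@np.linalg.inv(K)@np.array([u,v,1.]); return c+w*(z-c[2])/w[2]
def cloud(d,K,V):
    v,u=np.indices(d.shape); P=np.stack([(u-K[0,2])*d/K[0,0],(v-K[1,2])*d/K[1,1],d],-1)
    return (P-V[:3,3])@V[:3,:3]
def proj(K,V,P):
    p=K@(V[:3,:3]@np.asarray(P)+V[:3,3]); return p[:2]/p[2]
E
python3 - <<'E'
from h import *
for n in('top','side'):
    p,d,K,V=shot(n,n+'0.png'); print(n,K.round(1).tolist(),(-V[:3,:3].T@V[:3,3]).round(3),V.round(3).tolist())
s=r.state();print(s['time'],s['position'],s['eef_rot'],s['finger_gap'],s['force'])
E
```

```text
pics
top [[489.0, 0.0, 249.1], [0.0, 489.0, 189.4], [0.0, 0.0, 1.0]] [0.244 0.137 1.681] [[-0.379, -0.925, 0.006, 0.208], [-0.9, 0.367, -0.235, 0.565], [0.215, -0.095, -0.972, 1.594], [0.0, 0.0, 0.0, 1.0]]
side [[439.5, 0.0, 256.6], [0.0, 439.5, 192.7], [0.0, 0.0, 1.0]] [0.594 0.968 0.755] [[-1.0, -0.007, 0.015, 0.59], [-0.016, 0.577, -0.817, 0.068], [-0.003, -0.817, -0.577, 1.228], [0.0, 0.0, 0.0, 1.0]]
0.1 [0.18370628 0.64898492 0.22183032] [ 7.97594837e-01  6.03193062e-01 -5.78062150e-04  5.21214989e-04] 0.0879361980086564 [-0.1491468  -0.01033066  0.00093448]
```

View pics/top0.png

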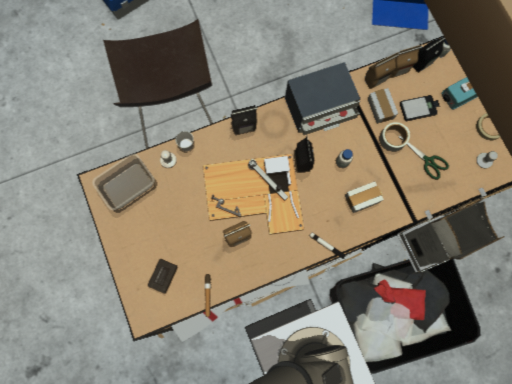

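View pics/side0.png

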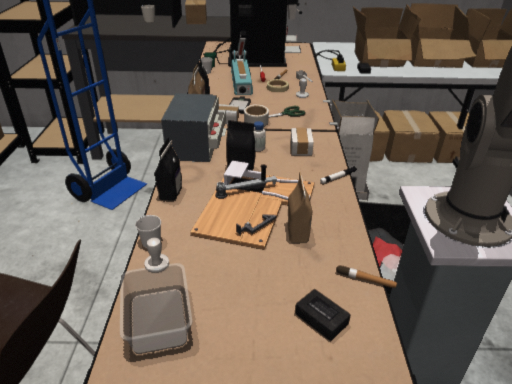

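Run:
```python
from h import *
p,d,K,V=load('top'); C=cloud(d,K,V)
c=cv2.resize(p[135:250,190:315],None,fx=6,fy=6,interpolation=cv2.INTER_CUBIC); cv2.imwrite('pics/topcrop.png',c[:600,:750,::-1])
ps,ds,Ks,Vs=load('side')
c=cv2.resize(ps[150:250,185:325],None,fx=5.7,fy=5.7,interpolation=cv2.INTER_CUBIC); cv2.imwrite('pics/sidecrop.png',c[:,:,::-1])
Cs=cloud(ds,Ks,Vs)
# orange deck by hsv
for n,im,CC,z0 in(('top',p,C,.014),('side',ps,Cs,.014)):
    h=cv2.cvtColor(im,cv2.COLOR_RGB2HSV); m=((h[...,0]<25)&(h[...,0]>8)&(h[...,1]>140)&(h[...,2]>120)&(abs(CC[...,2]-.014)<.012)).astype(np.uint8)
    k,l,st,ce=cv2.connectedComponentsWithStats(m); 
    for i in range(1,k):
        if st[i,4]>60: print(n,'deck',st[i],CC[l==i][:,2].mean().round(4))
    # dark low blob (brick)
    m=((im.max(-1)<70)&(CC[...,2]>.02)&(CC[...,2]<.05)).astype(np.uint8)
    k,l,st,ce=cv2.connectedComponentsWithStats(m)
    for i in range(1,k):
        if st[i,4]>60:
            P=CC[l==i]; print(n,'dark',st[i],np.median(P,0).round(3))
            P=P[(P[:,2]>.029)]
            if len(P)>50:
              rr=cv2.minAreaRect((P[:,:2]*1000).astype(np.float32)); print('  ',rr,len(P))
    # all things above the bench
```

```text
top deck [206 289   4  27  86] 0.017
top dark [365  73  21  15  69] [ 0.81  -0.587  0.038]
   ((813.16064453125, -601.8735961914062), (72.11882019042969, 34.9802360534668), 51.237640380859375) 55
top dark [443  89  20  19 109] [ 0.646 -0.823  0.039]
   ((643.3692626953125, -826.3468017578125), (76.06939697265625, 30.569141387939453), 19.443815231323242) 90
top dark [285  94  17  38  72] [ 0.805 -0.276  0.034]
top dark [295 148  17  24  63] [ 0.614 -0.222  0.038]
top dark [149 260  28  33 525] [0.443 0.353 0.034]
   ((445.1310119628906, 354.4444274902344), (63.385772705078125, 95.2651138305664), 45.027957916259766) 460
top dark [287 336  41  26 168] [0.061 0.014 0.029]
   ((55.27483367919922, -0.7238845825195312), (36.05164337158203, 127.35265350341797), 3.1474075317382812) 87
side deck [357 272  39  13 122] 0.0168
side dark [ 94   5  48   7 219] [ 1.568 -2.238  0.035]
   ((1568.66455078125, -2238.692138671875), (319.8008117675781, 71.84342956542969), 1.5631636381149292) 151
side dark [73  7 16 15 78] [ 1.754 -2.023  0.036]
   ((1756.755615234375, -2060.3349609375), (282.6392517089844
[... 1733 characters left out ...]
((641.4371948242188, -218.94400024414062), (86.88179016113281, 37.5089111328125), 7.286758899688721) 110
side dark [156 176  26  20 211] [ 0.839 -0.059  0.036]
   ((831.3058471679688, -77.47000885009766), (86.82342529296875, 42.36064910888672), 45.6179084777832) 154
side dark [217 187  10  11  61] [ 0.693 -0.059  0.035]
side dark [437 197  72  34 734] [0.034 0.058 0.033]
   ((5.948909759521484, 29.591644287109375), (105.32247924804688, 171.0447998046875), 64.96600341796875) 473
side dark [237 216  39  18 125] [0.601 0.095 0.026]
side dark [ 296  290   54   45 1268] [0.451 0.368 0.034]
   ((451.19244384765625, 362.31591796875), (63.056968688964844, 96.82229614257812), 44.228973388671875) 1116
```

View pics/topcrop.png

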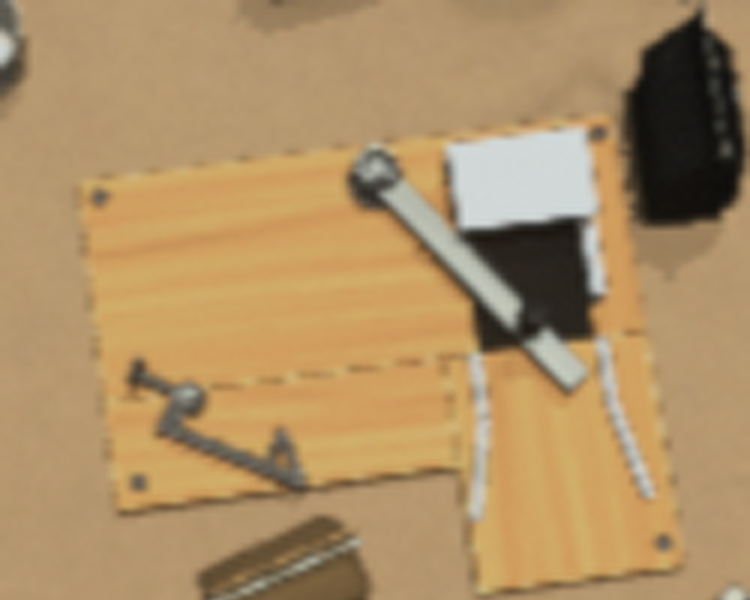

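View pics/sidecrop.png

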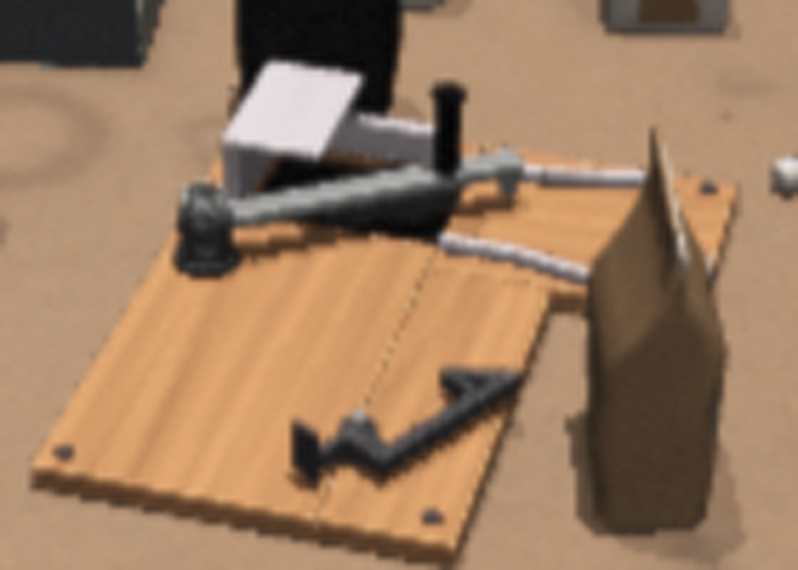

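Run:
```python
from h import *
from scipy.optimize import least_squares
obs=[]
def add(n,u,v,s,ou,ov,m):
    p,d,K,V=load(n); w=ray(K,V,(u+.5)/s-.5+ou,(v+.5)/s-.5+ov,m[2]/1000); obs.append((n,m,w))
for (u,v),m in {(447,147):(95,-12,61),(583,128):(95,-93,61),(597,215):(42,-93,61),(460,232):(42,-12,61),(475,592):(-160,None,14),(683,567):(-160,None,14),(375,160):(90,30,60)}.items():
    add('top',u,v,6,190,135,m)
for (u,v),m in {(222,140):(95,-12,61),(320,160):(42,-12,61),(362,72):(42,-93,61),(268,62):(95,-93,61),(735,185):(-160,None,14)}.items():
    add('side',u,v,5.7,185,150,m)
def res(q,full=False):
    c,s=np.cos(q[2]),np.sin(q[2]); o=[]
    for n,m,w in obs:
        x=c*(w[0]-q[0])+s*(w[1]-q[1]); y=-s*(w[0]-q[0])+c*(w[1]-q[1])
        if full: print(n,m,(w*1000).round(1),'clamp',round(x*1000,1),round(y*1000,1))
        o.append(1000*x-m[0]); 
        if m[1] is not None:o.append(1000*y-m[1])
    return o
f=least_squares(res,[.6,0,0],loss='soft_l1'); q=f.x; print(q, np.degrees(q[2])); res(q,1)
R=np.array([[np.cos(q[2]),-np.sin(q[2])],[np.sin(q[2]),np.cos(q[2])]])
def c2w(x,y): return R@np.array([x,y])/1000+q[:2]
for k,v in dict(post=(-16,-45),hooked=(-23,95),lane=(-100,-50),pocket=(32.5,-50),piv=(90,30)).items(): print(k,c2w(*v).round(4))
def corners(n,L,s,ou,ov,z):
    p,d,K,V=load(n)
    for u,v in L:
        w=ray(K,V,(u+.5)/s-.5+ou,(v+.5)/s-.5+ov,z); print(n,(u,v),(R.T@(w[:2]-q[:2])*1000).round(1))
corners('top',[(82,185),(608,120),(683,567),(475,592),(118,512),(458,468)],6,190,135,.014)
corners('side',[(35,470),(455,548),(735,185)],5.7,185,150,.014)
corners('top',[(533,305)],6,190,135,.09); corners('side',[(449,90)],5.7,185,150,.09)
# post in depth
for n in('top','side'):
    p,d,K,V=load(n);C=cloud(d,K,V); pc=(C[...,:2]-q[:2])@R*1000
    m=(abs(pc[...,0]+16)<25)&(abs(pc[...,1]+45)<25)&(C[...,2]>.055)&(C[...,2]<.1)
    print(n,'post',m.sum(),pc[m].mean(0),C[m][:,2].max())
    # pouches etc
    for lo,hi,nm in((.08,.19,'tall'),):
        m=((C[...,2]>lo)&(C[...,2]<hi)&(abs(pc[...,0])<300)&(abs(pc[...,1])<400)).astype(np.uint8)
        k,l,st,ce=cv2.connectedComponentsWithStats(m)
        for i in range(1,k):
            if st[i,4]>25: print(n,nm,st[i],pc[l==i].min(0).round(),pc[l==i].max(0).round(),C[l==i].mean(0).round(3),C[l==i][:,2].max().round(3))
```

```text
[ 0.59750316 -0.07391757 -0.25228252] -14.454723759693968
top (95, -12, 61) [ 683.2 -110.2   61. ] clamp 92.0 -13.7
top (95, -93, 61) [ 664.1 -187.4   61. ] clamp 92.9 -93.3
top (42, -93, 61) [ 613.1 -174.2   61. ] clamp 40.2 -93.2
top (42, -12, 61) [633.5 -97.5  61. ] clamp 40.7 -13.8
top (-160, None, 14) [444.4 -29.7  14. ] clamp -159.3 4.7
top (-160, None, 14) [ 412.6 -145.8   14. ] clamp -161.1 -115.7
top (90, 30, 60) [691.9 -68.9  60. ] clamp 90.1 28.5
side (95, -12, 61) [ 687.9 -106.2   61. ] clamp 95.6 -8.7
side (42, -12, 61) [637.3 -89.1  61. ] clamp 42.3 -4.8
side (42, -93, 61) [ 618.1 -175.1   61. ] clamp 45.2 -92.9
side (95, -93, 61) [ 668.6 -183.8   61. ] clamp 96.3 -88.7
side (-160, None, 14) [ 418.2 -143.    14. ] clamp -156.3 -111.7
post [ 0.5708 -0.1135]
hooked [0.5989 0.0238]
lane [ 0.4882 -0.0974]
pocket [ 0.6165 -0.1304]
piv [ 0.6921 -0.0673]
top (82, 185) [111.8 199.7]
top (608, 120) [ 109.9 -114.9]
top (683, 567) [-161.1 -115.7]
top (475, 592) [-159.3    4.7]
top (118, 512) [-85.7 201.6]
top (458, 468) [-86.5   3.9]
side (35, 470) [114.1 208.3]
side (455, 548) [-
[... 486 characters left out ...]
 0.635 -0.238  0.119] 0.171
top tall [343 149  10  11  86] [  46. -312.] [  81. -279.] [ 0.584 -0.375  0.094] 0.103
top tall [224 221  28  24 424] [-187.   67.] [-121.  155.] [0.472 0.073 0.122] 0.171
side post 66 [-14.97555388 -40.47325779] 0.09284381198002585
side tall [ 173   94   53   48 1745] [ 166. -362.] [ 300. -127.] [ 0.782 -0.328  0.13 ] 0.155
side tall [226 120  38  32 866] [  43. -316.] [ 131. -120.] [ 0.64  -0.242  0.119] 0.166
side tall [154 137  26  42 643] [217.  -5.] [270.  88.] [ 0.842 -0.081  0.118] 0.167
side tall [261 164   6   6  30] [-22. -53.] [ -7. -34.] [ 0.573 -0.111  0.087] 0.093
side tall [288 171  25  48 686] [-184.   73.] [-115.  163.] [0.485 0.094 0.116] 0.167
```

Call:
step_arm(
  steps=[
    {"tx": 26, "ty": -51, "roll": 1.3},
    {"tx": 26, "ty": -51},
    {"tx": 26, "ty": -51},
    {"tx": 26, "ty": -51},
    {"tx": 26, "ty": -51},
  ],
  newtons=30,
)

```text
invalid input at $.steps[0]: expected keys hand, tx, ty, tz, roll
```

Call:
step_arm(
  steps=[
    {"tx": 26, "ty": -51},
    {"tx": 26, "ty": -51},
    {"tx": 26, "ty": -51},
    {"tx": 26, "ty": -51},
    {"tx": 26, "ty": -51},
  ],
)

```text
invalid input at $.steps[0]: expected keys hand, tx, ty, tz, roll
```

Call:
step_arm(
  steps=[
    {"tx": 26, "ty": -51},
    {"tx": 26, "ty": -51},
    {"tx": 26, "ty": -51},
    {"tx": 26, "ty": -51},
    {"tx": 22, "ty": -48},
  ],
)

```text
invalid input at $.steps[0]: expected keys hand, tx, ty, tz, roll
```

Call:
step_arm(
  steps=[
    {"hand": 0, "tx": 26, "ty": -51, "tz": 0, "roll": 1.3},
    {"hand": 0, "tx": 26, "ty": -51, "tz": 0, "roll": 0},
    {"hand": 0, "tx": 26, "ty": -51, "tz": 0, "roll": 0},
    {"hand": 0, "tx": 26, "ty": -51, "tz": 0, "roll": 0},
    {"hand": 0, "tx": 26, "ty": -51, "tz": 0, "roll": 0},
  ],
  newtons=30,
)

```text
time: 0.72
position: [0.3144, 0.3925, 0.2224]
eef_rot: [0.791, 0.612, -0.0, 0.0]
force: [0.5, 0.3, -0.5]
finger_gap: 0.0877
```

Call:
step_arm(
  steps=[
    {"hand": 0, "tx": 26, "ty": -51, "tz": 0, "roll": 0},
    {"hand": 0, "tx": 26, "ty": -51, "tz": 0, "roll": 0},
    {"hand": 0, "tx": 26, "ty": -51, "tz": 0, "roll": 0},
    {"hand": 0, "tx": 26, "ty": -51, "tz": 0, "roll": 0},
    {"hand": 0, "tx": 26, "ty": -51, "tz": 0, "roll": 0},
  ],
)

```text
time: 1.35
position: [0.4442, 0.1377, 0.2227]
eef_rot: [0.791, 0.612, 0.0, -0.0]
force: [1.0, -0.2, 0.3]
finger_gap: 0.0879
```

Call:
step_arm(
  steps=[
    {"hand": 0, "tx": 26, "ty": -51, "tz": 0, "roll": 0},
    {"hand": 0, "tx": 26, "ty": -51, "tz": 0, "roll": 0},
    {"hand": 0, "tx": 26, "ty": -51, "tz": 0, "roll": 0},
    {"hand": 0, "tx": 26, "ty": -51, "tz": 0, "roll": 0},
    {"hand": 0, "tx": 22, "ty": -48, "tz": 0, "roll": 0},
  ],
)

```text
time: 1.98
position: [0.5703, -0.1142, 0.2224]
eef_rot: [0.791, 0.612, -0.0, -0.0]
force: [-0.1, 0.1, 0.2]
finger_gap: 0.088
```

Call:
step_arm(
  steps=[
    {"hand": 0, "tx": 0, "ty": 0, "tz": -40, "roll": 0},
    {"hand": 0, "tx": 0, "ty": 0, "tz": -40, "roll": 0},
    {"hand": 0, "tx": 0, "ty": 0, "tz": -35, "roll": 0},
    {"hand": 0, "tx": 0, "ty": 0, "tz": -30, "roll": 0},
    {"hand": 0, "tx": 0, "ty": 0, "tz": -25, "roll": 0},
  ],
)

```text
time: 2.6
position: [0.5691, -0.1123, 0.051]
eef_rot: [0.791, 0.612, -0.001, -0.001]
force: [-0.0, -0.3, -0.0]
finger_gap: 0.088
```

Run:
```python
from h import *
p,d,K,V=shot('side'); c=cv2.resize(p[90:240,185:325],None,fx=4,fy=4,interpolation=cv2.INTER_CUBIC); cv2.imwrite('pics/s1.png',c[:,:,::-1])
```

```text
(no output)
```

View pics/s1.png

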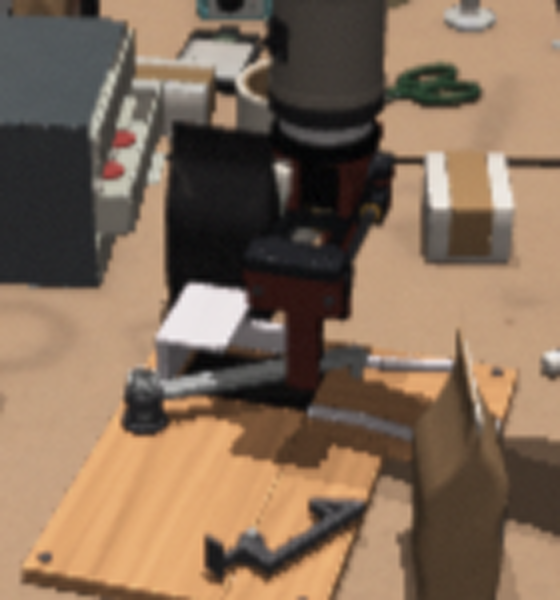

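Call:
step_arm(
  steps=[
    {"hand": 1, "tx": 0, "ty": 0, "tz": 0, "roll": 0},
    {"hand": 1, "tx": 0, "ty": 0, "tz": 0, "roll": 0},
    {"hand": 1, "tx": 0, "ty": 0, "tz": 0, "roll": 0},
    {"hand": 1, "tx": 0, "ty": 0, "tz": 0, "roll": 0},
    {"hand": 1, "tx": 0, "ty": 0, "tz": 0, "roll": 0},
  ],
)

```text
time: 3.28
position: [0.57, -0.1124, 0.053]
eef_rot: [0.791, 0.612, 0.0, 0.0]
force: [-0.7, 1.0, -0.4]
finger_gap: 0.0412
```

Call:
step_arm(
  steps=[
    {"hand": 1, "tx": 0, "ty": 0, "tz": 0, "roll": 0},
    {"hand": 1, "tx": 0, "ty": 0, "tz": 0, "roll": 0},
    {"hand": 1, "tx": 0, "ty": 0, "tz": 0, "roll": 0},
    {"hand": 1, "tx": 0, "ty": 0, "tz": 0, "roll": 0},
    {"hand": 1, "tx": 0, "ty": 0, "tz": 0, "roll": 0},
  ],
)

```text
time: 3.9
position: [0.5691, -0.1142, 0.0526]
eef_rot: [0.791, 0.612, -0.001, 0.0]
force: [-3.2, -4.9, 0.7]
finger_gap: 0.0167
```

Run:
```python
import numpy as np
from plant import r
s=r.state();print(s['position'],s['force'],s['finger_gap'])
t0=-.25228; piv=np.array([.6921,-.0673]); p0=np.array(s['position'][:2]); v=p0-piv
print('radius',np.hypot(*v),'clamp ang',np.degrees(np.arctan2(v[1],v[0])-t0))
v=v/np.hypot(*v)*.130; prev=p0
for k in range(1,25):
    th=-k*.05; R=np.array([[np.cos(th),-np.sin(th)],[np.sin(th),np.cos(th)]]); q=piv+R@v; print(round(-th,2),((q-prev)*1000).round(1),((q-p0)*1000).round(1)); prev=q
```

```text
[ 0.56905709 -0.11415831  0.05262292] [-3.20556947 -4.92038883  0.65230411] 0.01666620630473859
radius 0.13166342910840773 clamp ang -144.6971368438498
0.05 [-0.6  6.7] [-0.6  6.7]
0.1 [-1.9  6.2] [-2.5 13. ]
0.15 [-1.5  6.3] [-4.  19.3]
0.2 [-1.2  6.4] [-5.2 25.7]
0.25 [-0.9  6.4] [-6.1 32.1]
0.3 [-0.6  6.5] [-6.7 38.6]
0.35 [-0.3  6.5] [-6.9 45.1]
0.4 [0.1 6.5] [-6.9 51.6]
0.45 [0.4 6.5] [-6.5 58. ]
0.5 [0.7 6.5] [-5.8 64.5]
0.55 [1.  6.4] [-4.7 70.9]
0.6 [1.4 6.4] [-3.3 77.3]
0.65 [1.7 6.3] [-1.7 83.5]
0.7 [2.  6.2] [ 0.3 89.7]
0.75 [2.3 6.1] [ 2.6 95.8]
0.8 [2.6 6. ] [  5.2 101.8]
0.85 [2.9 5.8] [  8.1 107.6]
0.9 [3.2 5.7] [ 11.3 113.3]
0.95 [3.5 5.5] [ 14.7 118.8]
1.0 [3.7 5.3] [ 18.5 124.1]
1.05 [4.  5.1] [ 22.5 129.2]
1.1 [4.2 4.9] [ 26.7 134.1]
1.15 [4.5 4.7] [ 31.2 138.8]
1.2 [4.7 4.5] [ 35.9 143.3]
```

Call:
step_arm(
  steps=[
    {"hand": 1, "tx": 0, "ty": 0, "tz": 0, "roll": 0},
    {"hand": 1, "tx": 0, "ty": 0, "tz": 0, "roll": 0},
    {"hand": 1, "tx": -1, "ty": 6.5, "tz": 0, "roll": 0},
    {"hand": 1, "tx": -1.5, "ty": 6.5, "tz": 0, "roll": 0},
    {"hand": 1, "tx": -1.5, "ty": 6.3, "tz": 0, "roll": 0},
  ],
)

```text
time: 4.53
position: [0.5632, -0.0965, 0.0524]
eef_rot: [0.792, 0.611, -0.002, -0.0]
force: [-7.1, -9.5, 4.7]
finger_gap: 0.016
```

Call:
step_arm(
  steps=[
    {"hand": 1, "tx": -2.5, "ty": 6.3, "tz": 0, "roll": 0},
    {"hand": 1, "tx": -1.5, "ty": 6.4, "tz": 0, "roll": 0},
    {"hand": 1, "tx": -0.5, "ty": 6.5, "tz": 0, "roll": 0},
    {"hand": 1, "tx": -0.3, "ty": 6.5, "tz": 0, "roll": 0},
    {"hand": 1, "tx": 0, "ty": 6.5, "tz": 0, "roll": 0},
  ],
)

```text
time: 5.15
position: [0.5583, -0.0639, 0.0523]
eef_rot: [0.792, 0.611, -0.002, -0.0]
force: [-7.8, -8.0, 4.3]
finger_gap: 0.0169
```

Call:
step_arm(
  steps=[
    {"hand": 1, "tx": -0.7, "ty": 6.5, "tz": 0, "roll": 0},
    {"hand": 1, "tx": 0, "ty": 6.5, "tz": 0, "roll": 0},
    {"hand": 1, "tx": 0.4, "ty": 6.5, "tz": 0, "roll": 0},
    {"hand": 1, "tx": 1, "ty": 6.4, "tz": 0, "roll": 0},
    {"hand": 1, "tx": 1.4, "ty": 6.3, "tz": 0, "roll": 0},
  ],
)

```text
time: 5.78
position: [0.5611, -0.0314, 0.0523]
eef_rot: [0.792, 0.611, -0.002, -0.0]
force: [-4.4, -7.0, 2.1]
finger_gap: 0.016
```

Call:
step_arm(
  steps=[
    {"hand": 1, "tx": 1.5, "ty": 6.4, "tz": 0, "roll": 0},
    {"hand": 1, "tx": 2, "ty": 6.2, "tz": 0, "roll": 0},
    {"hand": 1, "tx": 2.3, "ty": 6.1, "tz": 0, "roll": 0},
    {"hand": 1, "tx": 2.6, "ty": 6, "tz": 0, "roll": 0},
    {"hand": 1, "tx": 2.9, "ty": 5.8, "tz": 0, "roll": 0},
  ],
)

```text
time: 6.4
position: [0.5721, -0.0006, 0.0523]
eef_rot: [0.792, 0.611, -0.002, -0.001]
force: [-5.4, -6.5, 3.9]
finger_gap: 0.0148
```

Run:
```python
from h import *
s=r.state();print(s['position'],s['force'],s['finger_gap'],s['moment'])
p,d,K,V=shot('side'); c=cv2.resize(p[90:240,185:325],None,fx=4,fy=4,interpolation=cv2.INTER_CUBIC); cv2.imwrite('pics/s2.png',c[:,:,::-1])
```

```text
[ 0.57208039 -0.00062581  0.05227204] [-5.43247859 -6.54034382  3.92903655] 0.014816547295315393 [-1.51881281  1.17210807 -0.25093812]
```

View pics/s2.png

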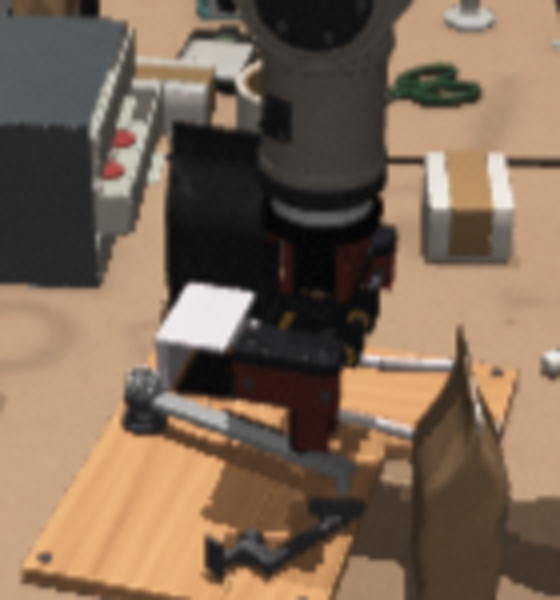

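Call:
step_arm(
  steps=[
    {"hand": 1, "tx": 3.2, "ty": 5.7, "tz": 0, "roll": 0},
    {"hand": 1, "tx": 3.5, "ty": 5.5, "tz": 0, "roll": 0},
    {"hand": 1, "tx": 3.8, "ty": 5.3, "tz": 0, "roll": 0},
    {"hand": 1, "tx": 4, "ty": 5.1, "tz": 0, "roll": 0},
    {"hand": 1, "tx": 4.2, "ty": 4.9, "tz": 0, "roll": 0},
  ],
)

```text
time: 7.08
position: [0.5905, 0.0258, 0.0522]
eef_rot: [0.792, 0.611, -0.003, -0.001]
force: [-6.6, -6.4, 5.0]
finger_gap: 0.0125
```

Call:
step_arm(
  steps=[
    {"hand": 1, "tx": 3, "ty": 3.2, "tz": 0, "roll": 0},
    {"hand": 1, "tx": 2, "ty": 2, "tz": 0, "roll": 0},
    {"hand": 1, "tx": 0, "ty": 0, "tz": 0, "roll": 0},
  ],
)

```text
time: 7.45
position: [0.5956, 0.0316, 0.0522]
eef_rot: [0.791, 0.612, -0.002, -0.001]
force: [-7.4, -5.9, 5.4]
finger_gap: 0.0114
```

Run:
```python
from h import *
s=r.state();print(s['position'],s['force'],s['finger_gap'],s['moment'])
p,d,K,V=shot('side'); c=cv2.resize(p[150:240,185:325],None,fx=5.7,fy=5.7,interpolation=cv2.INTER_CUBIC); cv2.imwrite('pics/s3.png',c[:,:,::-1])
```

```text
[0.59564846 0.03159205 0.05217579] [-7.4185208  -5.9196187   5.37531736] 0.011423686455144678 [-1.08467867  1.33354984 -0.07448025]
```

View pics/s3.png

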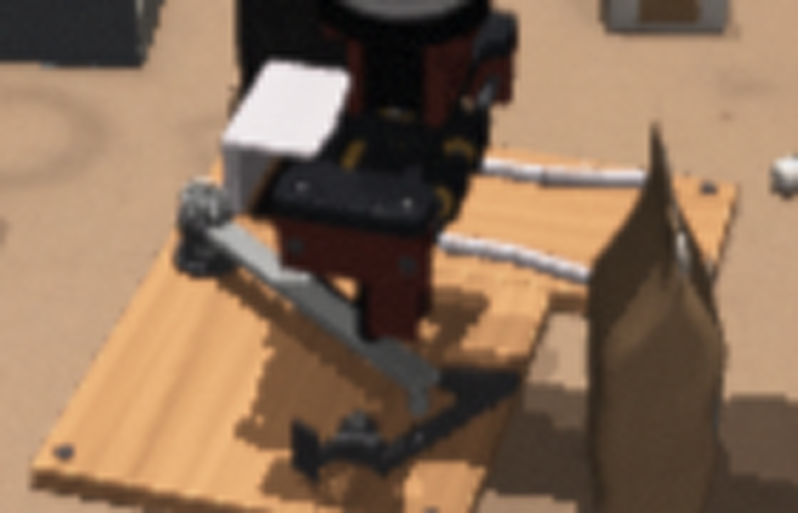

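Call:
step_arm(
  steps=[
    {"hand": 1, "tx": 1.9, "ty": -0.5, "tz": 0, "roll": 0},
    {"hand": 1, "tx": 1.9, "ty": -0.5, "tz": 0, "roll": 0},
    {"hand": 1, "tx": 1.9, "ty": -0.5, "tz": 0, "roll": 0},
  ],
  newtons=20,
)

```text
time: 7.88
position: [0.5982, 0.0337, 0.052]
eef_rot: [0.79, 0.612, -0.004, -0.005]
force: [-20.0, 3.0, 17.1]
finger_gap: 0.0118
```

Run:
```python
from h import *
p,d,K,V=shot('side'); c=cv2.resize(p[180:240,220:300],None,fx=9,fy=9,interpolation=cv2.INTER_CUBIC); cv2.imwrite('pics/s4.png',c[:,:,::-1])
def cl(u,v,z):
    w=ray(K,V,u,v,z)[:2]-np.array([.5975,-.0739]); t=-.25228; return np.array([np.cos(t)*w[0]+np.sin(t)*w[1],-np.sin(t)*w[0]+np.cos(t)*w[1]])*1000
for n,(u,v) in dict(rest_end=(512,158),now_end=(428,378)).items():
    q=cl(u/5.7+185,v/5.7+150,.042); print(n,q,np.hypot(*(q-[90,30])),np.degrees(np.arctan2(q[1]-30,q[0]-90))%360)
```

```text
rest_end [-46.30392997 -60.29803537] 163.50075387371226 213.52350386689568
now_end [-50.43569094 129.9675746 ] 172.3824215501237 144.555263169729
```

View pics/s4.png

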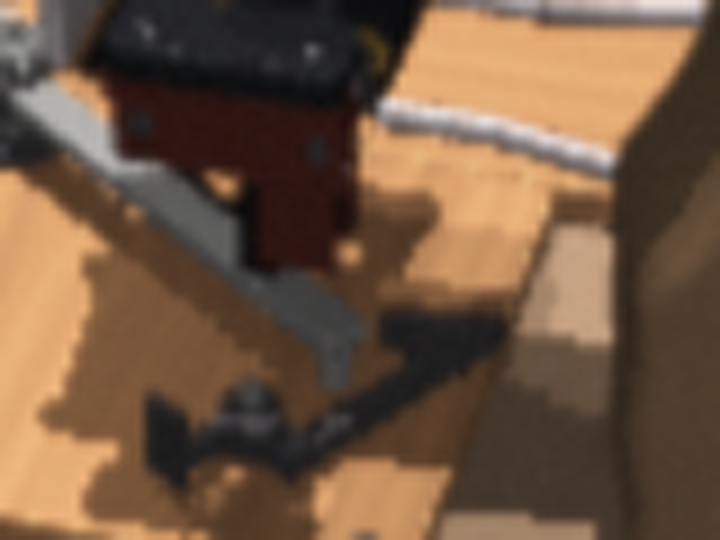

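Call:
step_arm(
  steps=[
    {"hand": 1, "tx": -1.9, "ty": 0.5, "tz": 0, "roll": 0},
    {"hand": 1, "tx": -1.9, "ty": 0.5, "tz": 0, "roll": 0},
    {"hand": 1, "tx": -1.9, "ty": 0.5, "tz": 0, "roll": 0},
    {"hand": 1, "tx": -1, "ty": -1, "tz": 0, "roll": 0},
    {"hand": 1, "tx": -1, "ty": -1, "tz": 0, "roll": 0},
  ],
  newtons=30,
)

```text
time: 8.55
position: [0.5931, 0.03, 0.0521]
eef_rot: [0.791, 0.612, -0.003, -0.001]
force: [-9.5, -3.3, 6.1]
finger_gap: 0.0098
```

Call:
step_arm(
  steps=[
    {"hand": 1, "tx": -1, "ty": -1, "tz": 0, "roll": 0},
    {"hand": 1, "tx": -1, "ty": -1, "tz": 0, "roll": 0},
    {"hand": 1, "tx": 0, "ty": 0, "tz": 0, "roll": 0},
  ],
)

```text
time: 8.93
position: [0.5882, 0.0308, 0.0512]
eef_rot: [0.79, 0.613, -0.004, -0.004]
force: [-14.5, 2.8, 6.4]
finger_gap: 0.0003
```

Run:
```python
from h import *
s=r.state();print(s['position'],s['force'],s['finger_gap'],s['moment'])
p,d,K,V=shot('side'); c=cv2.resize(p[160:240,200:310],None,fx=7,fy=7,interpolation=cv2.INTER_CUBIC); cv2.imwrite('pics/s5.png',c[:,:,::-1])
```

```text
[0.58821573 0.03081972 0.05121402] [-14.46334144   2.81376982   6.44107151] 0.0003094522781737734 [ 0.3062188   2.6656727  -0.06623693]
```

View pics/s5.png

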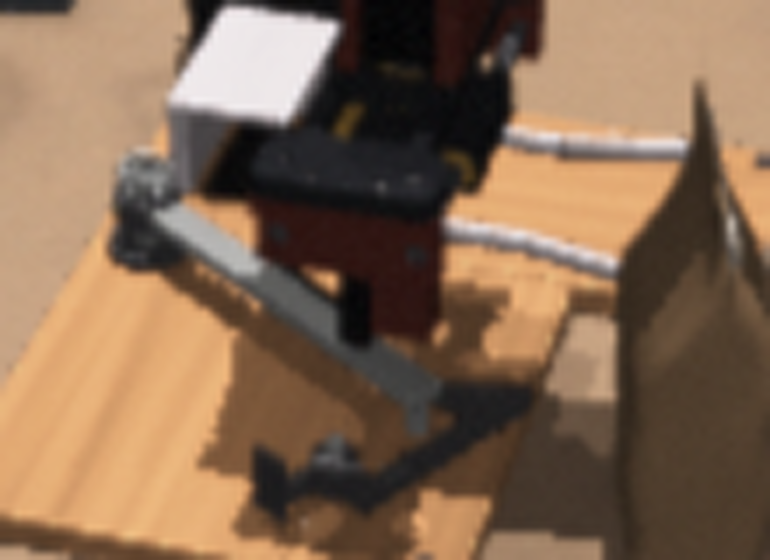

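Call:
step_arm(
  steps=[
    {"hand": 1, "tx": -1, "ty": 0.2, "tz": 0, "roll": 0},
    {"hand": 1, "tx": -1, "ty": 0.2, "tz": 0, "roll": 0},
    {"hand": 1, "tx": -1, "ty": 0.2, "tz": 0, "roll": 0},
    {"hand": 1, "tx": 0, "ty": 0, "tz": 0, "roll": 0},
  ],
)

```text
time: 9.48
position: [0.5866, 0.0294, 0.0513]
eef_rot: [0.791, 0.612, -0.004, -0.003]
force: [-7.9, -2.2, 2.6]
finger_gap: 0.0007
```

```bash
cat >> h.py <<'E'
Q=np.array([.5975,-.0739]); T=-.25228; RC=np.array([[np.cos(T),-np.sin(T)],[np.sin(T),np.cos(T)]])
def arm():
    "clamp coords of dark post-top / bar pixels: side view bar line angle from depth"
    p,d,K,V=shot('side'); C=cloud(d,K,V); pc=(C[...,:2]-Q)@RC*1000
    rr=np.hypot(pc[...,0]-90,pc[...,1]-30); g=p.astype(int); 
    m=(C[...,2]>.033)&(C[...,2]<.048)&(rr>35)&(rr<165)&(pc[...,0]<70)&(pc[...,1]>-5)&(g.min(-1)>75)&(g.max(-1)-g.min(-1)<30)
    a=np.degrees(np.arctan2(pc[...,1]-30,pc[...,0]-90))%360
    return m.sum(), np.median(a[m]) if m.sum() else None
E
python3 - <<'E'
from h import *
s=r.state();print(s['position'],s['force'],s['finger_gap']); print(arm())
E
```

```text
[0.58659421 0.02943944 0.05128973] [-7.88000239 -2.21431521  2.56822767] 0.0006696908695104876
(np.int64(112), np.float64(144.2680617355104))
```

Call:
step_arm(
  steps=[
    {"hand": 1, "tx": -1, "ty": 0.2, "tz": 0, "roll": 0},
    {"hand": 1, "tx": -1, "ty": 0.2, "tz": 0, "roll": 0},
    {"hand": 1, "tx": 0, "ty": 0, "tz": 0, "roll": 0},
  ],
)

```text
time: 9.9
position: [0.585, 0.0292, 0.0513]
eef_rot: [0.791, 0.612, -0.003, -0.002]
force: [-8.6, -4.5, 1.2]
finger_gap: 0.0005
```

Run:
```python
from h import *
s=r.state();print(s['position'],s['force'],s['finger_gap']); print(arm())
```

```text
[0.58496296 0.02917704 0.05126919] [-8.64194474 -4.50742875  1.21076971] 0.0005024608819960772
(np.int64(112), np.float64(145.32425136364878))
```

Call:
step_arm(
  steps=[
    {"hand": 1, "tx": -1, "ty": 0.2, "tz": 0, "roll": 0},
    {"hand": 1, "tx": -1, "ty": 0.2, "tz": 0, "roll": 0},
    {"hand": 1, "tx": 0, "ty": 0, "tz": 0, "roll": 0},
  ],
)

```text
time: 10.32
position: [0.5839, 0.0305, 0.0514]
eef_rot: [0.791, 0.612, -0.003, -0.002]
force: [-5.1, -1.6, -0.6]
finger_gap: 0.0004
```

Run:
```python
from h import *
s=r.state();print(s['position'],s['force'],s['finger_gap']); print(arm())
```

```text
[0.58388232 0.03045101 0.05140139] [-5.11128116 -1.62673378 -0.553759  ] 0.00044202819935528165
(np.int64(112), np.float64(146.42952131147877))
```

Call:
step_arm(
  steps=[
    {"hand": 1, "tx": -1, "ty": 0.2, "tz": 0, "roll": 0},
    {"hand": 1, "tx": -1, "ty": 0.2, "tz": 0, "roll": 0},
    {"hand": 1, "tx": 0, "ty": 0, "tz": 0, "roll": 0},
  ],
)

```text
time: 10.75
position: [0.5843, 0.0317, 0.0523]
eef_rot: [0.791, 0.612, -0.001, -0.001]
force: [-3.8, -0.4, -2.8]
finger_gap: 0.0006
```

Run:
```python
from h import *
s=r.state();print(s['position'],s['force'],s['finger_gap']); print(arm())
```

```text
[0.58429997 0.0317096  0.0522852 ] [-3.75994453 -0.36898848 -2.7557833 ] 0.0006133043556285806
(np.int64(113), np.float64(146.60914738904475))
```

Call:
step_arm(
  steps=[
    {"hand": 1, "tx": -1, "ty": 0.2, "tz": 0, "roll": 0},
    {"hand": 1, "tx": -1, "ty": 0.2, "tz": 0, "roll": 0},
    {"hand": 1, "tx": 0, "ty": 0, "tz": 0, "roll": 0},
  ],
)

```text
time: 11.18
position: [0.5842, 0.0318, 0.0533]
eef_rot: [0.791, 0.612, 0.001, 0.001]
force: [0.5, 0.3, -0.4]
finger_gap: 0.0008
```

Run:
```python
from h import *
s=r.state();print(s['position'],s['force'],s['finger_gap']); print(arm())
```

```text
[0.58424063 0.03176471 0.05325561] [ 0.47059192  0.28500885 -0.39904514] 0.0007880414572726066
(np.int64(115), np.float64(146.76889467618082))
```

Call:
step_arm(
  steps=[
    {"hand": 1, "tx": -2, "ty": 0.5, "tz": 0, "roll": 0},
    {"hand": 1, "tx": -4, "ty": 1, "tz": 0, "roll": 0},
    {"hand": 1, "tx": 0, "ty": 0, "tz": 20, "roll": 0},
    {"hand": 1, "tx": 0, "ty": 0, "tz": 50, "roll": 0},
    {"hand": 1, "tx": 0, "ty": 0, "tz": 55, "roll": 0},
  ],
)

```text
time: 11.85
position: [0.5764, 0.0331, 0.1785]
eef_rot: [0.791, 0.612, -0.001, -0.0]
force: [0.6, 0.5, -0.1]
finger_gap: 0.0004
```

Call:
step_arm(
  steps=[
    {"hand": 0.5, "tx": 0, "ty": 0, "tz": 45, "roll": 0},
    {"hand": 0, "tx": -22, "ty": 54, "tz": 0, "roll": -6},
    {"hand": 0, "tx": -22, "ty": 54, "tz": 0, "roll": -6},
    {"hand": 0, "tx": -22, "ty": 54, "tz": 0, "roll": -6},
    {"hand": 0, "tx": -22, "ty": 54, "tz": 0, "roll": -6},
  ],
)

```text
time: 12.48
position: [0.4881, 0.2506, 0.2229]
eef_rot: [0.902, 0.433, 0.0, -0.0]
force: [1.1, 1.0, 0.4]
finger_gap: 0.0472
```

Run:
```python
from h import *
s=r.state();print(s['position'],s['force'],s['finger_gap'],np.degrees(2*np.arctan2(s['eef_rot'][1],s['eef_rot'][0]))); print(arm())
p,d,K,V=load('side'); c=cv2.resize(p[150:350,190:360],None,fx=3,fy=3,interpolation=cv2.INTER_CUBIC); cv2.imwrite('pics/s6.png',c[:,:,::-1])
```

```text
[0.48812544 0.25062948 0.22292176] [1.07063384 1.00292181 0.38006235] 0.047222050959189917 51.28385861880937
(np.int64(186), np.float64(147.55428856084143))
```

View pics/s6.png

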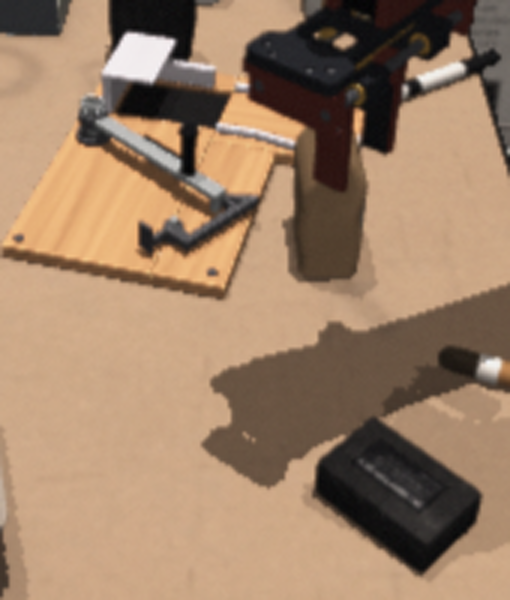

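Call:
step_arm(
  steps=[
    {"hand": 0, "tx": -20, "ty": 54, "tz": 0, "roll": -6.5},
    {"hand": 0, "tx": -20, "ty": 53, "tz": 0, "roll": 0},
    {"hand": 0, "tx": 0, "ty": 0, "tz": -40, "roll": 0},
    {"hand": 0, "tx": 0, "ty": 0, "tz": -40, "roll": 0},
    {"hand": 0, "tx": 0, "ty": 0, "tz": -40, "roll": 0},
  ],
)

```text
time: 13.15
position: [0.4491, 0.3561, 0.1017]
eef_rot: [0.924, 0.383, 0.0, -0.0]
force: [1.1, 0.7, 0.7]
finger_gap: 0.0878
```

Run:
```python
from h import *
s=r.state();print(s['position'],s['force'],s['finger_gap'],np.degrees(2*np.arctan2(s['eef_rot'][1],s['eef_rot'][0])))
p,d,K,V=shot('side'); c=cv2.resize(p[200:350,240:400],None,fx=4,fy=4,interpolation=cv2.INTER_CUBIC); cv2.imwrite('pics/s7.png',c[:,:,::-1])
pl,dl,_,_=load('side')
u,v=188/3+190,125/3+150; print('post', (ray(K,V,u,v,.09)[:2]-Q)@RC*1000)
```

```text
[0.44908037 0.35613271 0.10166696] [1.05566224 0.69768365 0.69431182] 0.08784699891710995 45.0446896541381
post [-19.77031817  93.17376266]
```

View pics/s7.png

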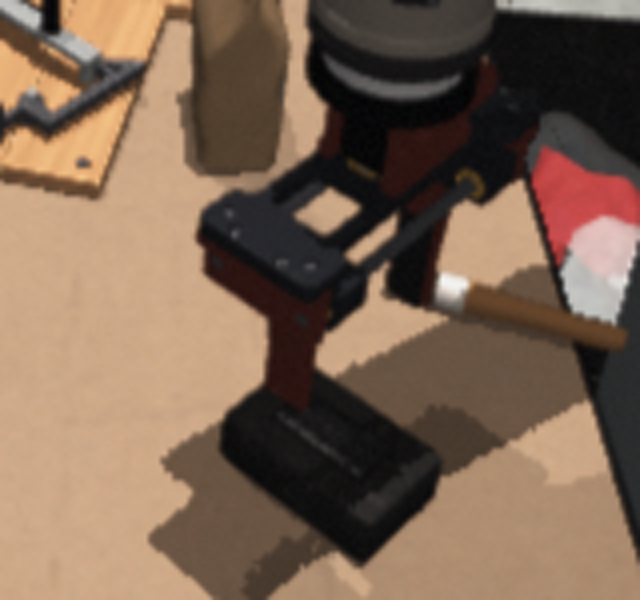

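Call:
step_arm(
  steps=[
    {"hand": 0, "tx": 0, "ty": 2, "tz": -30, "roll": 0},
    {"hand": 0, "tx": 0, "ty": 0, "tz": -25, "roll": 0},
    {"hand": 0, "tx": 0, "ty": 0, "tz": -15, "roll": 0},
    {"hand": 0, "tx": 0, "ty": 0, "tz": -10, "roll": 0},
    {"hand": 0, "tx": 0, "ty": 0, "tz": -8, "roll": 0},
  ],
)

```text
time: 13.82
position: [0.4495, 0.3584, 0.0148]
eef_rot: [0.924, 0.383, 0.0, -0.0]
force: [0.5, 0.1, -0.5]
finger_gap: 0.0876
```

Call:
step_arm(
  steps=[
    {"hand": 1, "tx": 0, "ty": 0, "tz": 0, "roll": 0},
    {"hand": 1, "tx": 0, "ty": 0, "tz": 0, "roll": 0},
    {"hand": 1, "tx": 0, "ty": 0, "tz": 0, "roll": 0},
    {"hand": 1, "tx": 0, "ty": 0, "tz": 0, "roll": 0},
    {"hand": 1, "tx": 0, "ty": 0, "tz": 0, "roll": 0},
  ],
  newtons=30,
)

```text
time: 14.45
position: [0.4494, 0.3583, 0.0152]
eef_rot: [0.924, 0.383, 0.0, -0.0]
force: [-0.9, -1.0, 5.5]
finger_gap: 0.0645
```

Call:
step_arm(
  steps=[
    {"hand": 1, "tx": 0, "ty": 0, "tz": 20, "roll": 0},
    {"hand": 1, "tx": 0, "ty": 0, "tz": 50, "roll": 0},
    {"hand": 1, "tx": 0, "ty": 0, "tz": 50, "roll": 0},
    {"hand": 1, "tx": 0, "ty": 0, "tz": 50, "roll": 0},
    {"hand": 1, "tx": 0, "ty": 0, "tz": 40, "roll": 0},
  ],
)

```text
time: 15.08
position: [0.4491, 0.3578, 0.2276]
eef_rot: [0.924, 0.382, 0.001, -0.0]
force: [-0.0, -0.5, -2.7]
finger_gap: 0.0648
```

Call:
step_arm(
  steps=[
    {"hand": 1, "tx": 4, "ty": -45, "tz": 0, "roll": 6},
    {"hand": 1, "tx": 4, "ty": -45, "tz": 0, "roll": 6},
    {"hand": 1, "tx": 4, "ty": -45, "tz": 0, "roll": 6},
    {"hand": 1, "tx": 4, "ty": -45, "tz": 0, "roll": 6},
    {"hand": 1, "tx": 4, "ty": -45, "tz": 0, "roll": 6.5},
  ],
)

```text
time: 15.7
position: [0.4687, 0.1312, 0.2253]
eef_rot: [0.79, 0.613, 0.0, -0.0]
force: [-0.2, 0.6, -2.6]
finger_gap: 0.0651
```

Call:
step_arm(
  steps=[
    {"hand": 1, "tx": 4, "ty": -46, "tz": 0, "roll": 0},
    {"hand": 1, "tx": 4, "ty": -46, "tz": 0, "roll": 0},
    {"hand": 1, "tx": 4, "ty": -46, "tz": 0, "roll": 0},
    {"hand": 1, "tx": 4, "ty": -46, "tz": 0, "roll": 0},
    {"hand": 1, "tx": 3, "ty": -46, "tz": 0, "roll": 0},
  ],
)

```text
time: 16.32
position: [0.4876, -0.0984, 0.2253]
eef_rot: [0.791, 0.612, 0.0, -0.0]
force: [0.9, 0.1, -2.8]
finger_gap: 0.0648
```

Run:
```python
from h import *
s=r.state();t=np.array(s['position']);print(t,s['force'],s['finger_gap'],np.degrees(2*np.arctan2(s['eef_rot'][1],s['eef_rot'][0])),'clamp',(t[:2]-Q)@RC*1000); print(arm())
# brick long-axis extent rel. TCP from both views; height windows around side faces/top
for n in('top','side'):
    p,d,K,V=shot(n) if n=='top' else load(n); C=cloud(d,K,V); pc=((C[...,:2]-t[:2])@RC)*1000
    m=(p.max(-1)<90)&(abs(C[...,2]-(t[2]+.002))<.022)&(abs(pc[...,0])<75)&(abs(pc[...,1])<50)
    print(n,m.sum(),np.percentile(pc[m],[0,2,10,90,98,100],axis=0).round(1).tolist(), np.percentile(C[m][:,2]-t[2],[2,98]))
```

```text
[ 0.48757291 -0.09841713  0.22534789] [ 0.91779048  0.06911965 -2.80211151] 0.06477586084142806 75.4853136189882 clamp [-100.32765721  -51.18023392]
(np.int64(175), np.float64(147.41773164440875))
top 163 [[-50.3, -12.9], [-49.9, -10.1], [-48.9, -5.7], [8.0, 21.5], [29.9, 24.4], [49.9, 24.9]] [-0.00563579  0.02345043]
side 715 [[-48.2, -36.3], [-47.8, -25.2], [-41.8, -11.6], [40.4, 39.6], [47.9, 44.6], [52.3, 46.3]] [-0.01213846  0.02128474]
```

Call:
step_arm(
  steps=[
    {"hand": 1, "tx": 0, "ty": 1, "tz": -50, "roll": 0},
    {"hand": 1, "tx": 0, "ty": 0, "tz": -50, "roll": 0},
    {"hand": 1, "tx": 0, "ty": 0, "tz": -50, "roll": 0},
    {"hand": 1, "tx": 0, "ty": 0, "tz": -30, "roll": 0},
    {"hand": 1, "tx": 0, "ty": 0, "tz": -11, "roll": 0},
  ],
)

```text
time: 17.05
position: [0.4864, -0.0953, 0.0328]
eef_rot: [0.791, 0.612, -0.001, -0.002]
force: [-5.7, -0.3, 7.5]
finger_gap: 0.065
```

Call:
step_arm(
  steps=[
    {"hand": 1, "tx": 0, "ty": 0, "tz": -3, "roll": 0},
    {"hand": 1, "tx": 0, "ty": 0, "tz": -2, "roll": 0},
    {"hand": 1, "tx": 0, "ty": 0, "tz": 0, "roll": 0},
  ],
)

```text
time: 17.42
position: [0.4877, -0.0958, 0.0315]
eef_rot: [0.791, 0.612, 0.001, -0.001]
force: [-9.8, -0.2, 26.6]
finger_gap: 0.0649
```

Call:
step_arm(
  steps=[
    {"hand": 1, "tx": 0, "ty": 0, "tz": 1.5, "roll": 0},
    {"hand": 0, "tx": 0, "ty": 0, "tz": 0, "roll": 0},
    {"hand": 0, "tx": 0, "ty": 0, "tz": 0, "roll": 0},
    {"hand": 0, "tx": 0, "ty": 0, "tz": 0, "roll": 0},
    {"hand": 0, "tx": 0, "ty": 0, "tz": 0, "roll": 0},
  ],
)

```text
time: 18.05
position: [0.4883, -0.0958, 0.0302]
eef_rot: [0.791, 0.612, 0.0, 0.0]
force: [0.5, 0.3, -0.2]
finger_gap: 0.0878
```

Call:
step_arm(
  steps=[
    {"hand": 0, "tx": 0, "ty": 0, "tz": 15, "roll": 0},
    {"hand": 0, "tx": 0, "ty": 0, "tz": 35, "roll": 0},
    {"hand": 0.66, "tx": -22, "ty": 5, "tz": 0, "roll": 0},
    {"hand": 0.66, "tx": -22, "ty": 6, "tz": 0, "roll": 0},
    {"hand": 0.66, "tx": -22, "ty": 6, "tz": 0, "roll": 0},
  ],
)

```text
time: 18.68
position: [0.4217, -0.0788, 0.081]
eef_rot: [0.791, 0.612, 0.0, 0.0]
force: [0.3, 0.5, -0.5]
finger_gap: 0.0614
```

Run:
```python
from h import *
s=r.state();t=np.array(s['position']);print(t,s['force'],s['finger_gap'],'clamp',(t[:2]-Q)@RC*1000); print(arm())
for n in('top','side'):
    p,d,K,V=shot(n) if n=='top' else load(n); C=cloud(d,K,V); pc=((C[...,:2]-Q)@RC)*1000
    m=(p.max(-1)<90)&(abs(C[...,2]-.049)<.006)&(abs(pc[...,0]+100)<90)&(abs(pc[...,1]+50)<50)
    print(n,m.sum(),cv2.minAreaRect(pc[m].astype(np.float32)))
```

```text
[ 0.42172907 -0.07882282  0.08098132] [ 0.28642307  0.49597037 -0.53946066] 0.06139224816173389 clamp [-168.97825319  -48.64160315]
(np.int64(179), np.float64(147.19243228365795))
top 53 ((-87.02306365966797, -27.708019256591797), (17.47545051574707, 65.81094360351562), 81.78324890136719)
side 293 ((-98.75292205810547, -43.959251403808594), (99.19671630859375, 64.20950317382812), 3.0589940547943115)
```

Call:
step_arm(
  steps=[
    {"hand": 0.66, "tx": 0, "ty": -1, "tz": -20, "roll": 0},
    {"hand": 0.66, "tx": 0, "ty": 0, "tz": -20, "roll": 0},
    {"hand": 0.66, "tx": 0, "ty": 0, "tz": -15, "roll": 0},
    {"hand": 0.66, "tx": 4.9, "ty": -1.2, "tz": 0, "roll": 0},
    {"hand": 0.66, "tx": 4.9, "ty": -1.2, "tz": 0, "roll": 0},
  ],
)

```text
time: 19.4
position: [0.4328, -0.0826, 0.0256]
eef_rot: [0.791, 0.612, 0.0, 0.0]
force: [-0.4, 0.1, 0.2]
finger_gap: 0.03
```

Call:
step_arm(
  steps=[
    {"hand": 0.66, "tx": 7.7, "ty": -2, "tz": 0, "roll": 0},
    {"hand": 0.66, "tx": 7.7, "ty": -2, "tz": 0, "roll": 0},
    {"hand": 0.66, "tx": 7.7, "ty": -2, "tz": 0, "roll": 0},
    {"hand": 0.66, "tx": 7.7, "ty": -2, "tz": 0, "roll": 0},
    {"hand": 0.66, "tx": 7.7, "ty": -2, "tz": 0, "roll": 0},
  ],
)

```text
time: 20.02
position: [0.4709, -0.0924, 0.0252]
eef_rot: [0.791, 0.612, -0.0, -0.0]
force: [-2.1, 0.9, 2.1]
finger_gap: 0.0297
```

Call:
step_arm(
  steps=[
    {"hand": 0.66, "tx": 7.7, "ty": -2, "tz": 0, "roll": 0},
    {"hand": 0.66, "tx": 7.7, "ty": -2, "tz": 0, "roll": 0},
    {"hand": 0.66, "tx": 7.7, "ty": -2, "tz": 0, "roll": 0},
    {"hand": 0.66, "tx": 7.7, "ty": -2, "tz": 0, "roll": 0},
    {"hand": 0.66, "tx": 7.7, "ty": -2, "tz": 0, "roll": 0},
  ],
)

```text
time: 20.65
position: [0.5094, -0.1024, 0.0252]
eef_rot: [0.791, 0.612, -0.0, -0.0]
force: [-1.5, -0.1, 2.1]
finger_gap: 0.0297
```

Call:
step_arm(
  steps=[
    {"hand": 0.66, "tx": 7.7, "ty": -2, "tz": 0, "roll": 0},
    {"hand": 0.66, "tx": 7.7, "ty": -2, "tz": 0, "roll": 0},
    {"hand": 0.66, "tx": 7.7, "ty": -2, "tz": 0, "roll": 0},
    {"hand": 0.66, "tx": 5.8, "ty": -1.5, "tz": 0, "roll": 0},
    {"hand": 0.66, "tx": 5.8, "ty": -1.5, "tz": 0, "roll": 0},
  ],
)

```text
time: 21.28
position: [0.5439, -0.1113, 0.0251]
eef_rot: [0.791, 0.612, -0.0, -0.0]
force: [-1.2, 0.1, -0.9]
finger_gap: 0.03
```

Run:
```python
from h import *
s=r.state();t=np.array(s['position']);print(t,s['force'],'clamp',(t[:2]-Q)@RC*1000); print(arm())
```

```text
[ 0.54392554 -0.1113372   0.02507154] [-1.23481241  0.05507152 -0.92032495] clamp [-42.53381626 -49.62501063]
(np.int64(175), np.float64(147.11462528315735))
```

Call:
step_arm(
  steps=[
    {"hand": 0.66, "tx": 2.9, "ty": -0.7, "tz": 0, "roll": 0},
    {"hand": 0.66, "tx": 2.9, "ty": -0.7, "tz": 0, "roll": 0},
    {"hand": 0.66, "tx": 2.9, "ty": -0.8, "tz": 0, "roll": 0},
    {"hand": 0.66, "tx": 1.9, "ty": -0.5, "tz": 0, "roll": 0},
    {"hand": 0.66, "tx": 1.9, "ty": -0.5, "tz": 0, "roll": 0},
  ],
)

```text
time: 21.95
position: [0.5562, -0.1145, 0.0251]
eef_rot: [0.791, 0.612, -0.0, -0.0]
force: [-0.7, 1.4, -1.0]
finger_gap: 0.03
```

Call:
step_arm(
  steps=[
    {"hand": 0.66, "tx": 1.5, "ty": -0.4, "tz": 0, "roll": 0},
    {"hand": 0.66, "tx": 1, "ty": -0.3, "tz": 0, "roll": 0},
    {"hand": 0.66, "tx": 0, "ty": 0, "tz": 0, "roll": 0},
  ],
)

```text
time: 22.32
position: [0.5589, -0.1153, 0.0253]
eef_rot: [0.791, 0.612, 0.0, 0.0]
force: [-0.9, 0.8, -0.9]
finger_gap: 0.0294
```

```bash
cat > b.py <<'E'
from h import *
s=r.state();t=np.array(s['position']);print(t,s['force'],'clamp',(t[:2]-Q)@RC*1000); print(arm())
for n in('top','side'):
    p,d,K,V=shot(n) if n=='top' else load(n); C=cloud(d,K,V); pc=((C[...,:2]-Q)@RC)*1000
    m=(p.max(-1)<90)&(abs(C[...,2]-.045)<.012)&(pc[...,0]>-14)&(pc[...,0]<38)&(abs(pc[...,1]+50)<28)
    A=np.c_[pc[m],np.ones(m.sum())]; f=np.linalg.lstsq(A,C[m][:,2]*1000,rcond=None)[0] if m.sum()>20 else None
    print(n,m.sum(),'z med',np.median(C[m][:,2]) if m.sum() else None,'plane',f)
E
python3 b.py
```

```text
[ 0.55888121 -0.11528758  0.02525912] [-0.88436338  0.80310853 -0.86733974] clamp [-27.06549149 -49.71722389]
(np.int64(177), np.float64(147.395480954585))
top 1 z med 0.04339469795225832 plane None
side 130 z med 0.04216414126487191 plane [ 5.04534551e-03 -4.75517174e-03  4.19004182e+01]
```

Call:
step_arm(
  steps=[
    {"hand": 0.66, "tx": -5, "ty": 1.2, "tz": 0, "roll": 0},
    {"hand": 0.66, "tx": -9, "ty": 2.5, "tz": 0, "roll": 0},
    {"hand": 0.66, "tx": 0, "ty": 0, "tz": 40, "roll": 0},
    {"hand": 0.66, "tx": 0, "ty": 0, "tz": 60, "roll": 0},
    {"hand": 0.66, "tx": 0, "ty": 0, "tz": 60, "roll": 0},
  ],
)

```text
time: 23.05
position: [0.5436, -0.1113, 0.1865]
eef_rot: [0.791, 0.612, -0.0, -0.0]
force: [1.3, 1.2, 0.1]
finger_gap: 0.0296
```

Call:
step_arm(
  steps=[
    {"hand": 0.66, "tx": 0, "ty": 0, "tz": 50, "roll": 0},
    {"hand": 0.66, "tx": -20, "ty": -50, "tz": 0, "roll": 0},
    {"hand": 0.66, "tx": -20, "ty": -50, "tz": 0, "roll": 0},
    {"hand": 0.66, "tx": -20, "ty": -50, "tz": 0, "roll": 0},
    {"hand": 0.66, "tx": 0, "ty": 0, "tz": 0, "roll": 0},
  ],
)

```text
time: 23.68
position: [0.4814, -0.2658, 0.2355]
eef_rot: [0.793, 0.609, -0.0, 0.0]
force: [-0.3, 0.8, -1.0]
finger_gap: 0.0299
```

```bash
python3 b.py
python3 - <<'E'
from h import *
a,_,_,_=load('side');b,_,_,_=load('top')
f=lambda i,w:cv2.resize(i,w,interpolation=cv2.INTER_CUBIC)
cv2.imwrite('pics/fin.png',np.hstack([f(a[130:240,190:310],(400,367)),f(b[130:240,195:315],(400,367))])[:,:,::-1])
E
```

```text
[ 0.48136579 -0.26580349  0.23545676] [-0.25258465  0.84413586 -0.98638435] clamp [ -64.55658372 -214.81748643]
(np.int64(175), np.float64(147.3027912754313))
top 227 z med 0.041467121178558476 plane [2.40484094e-02 9.31046967e-03 4.17500114e+01]
side 162 z med 0.04201277684981726 plane [-1.77900126e-02  1.38983655e-03  4.23049182e+01]
```

View pics/fin.png

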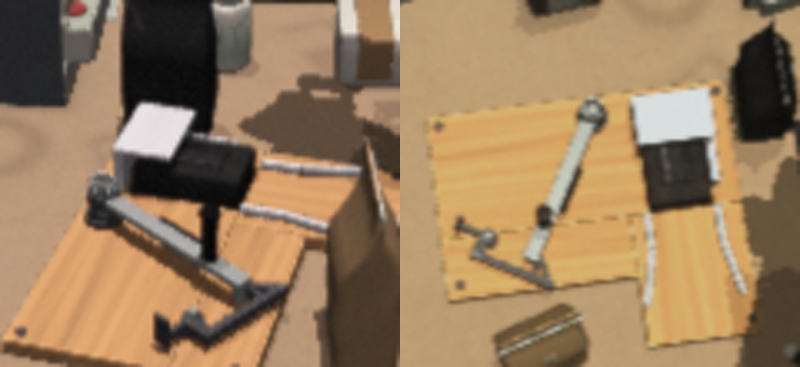

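```bash
python3 -c "
from plant import job
print(job.hand_in())"
```

```text
the job is handed in; nothing more can be done
None
```

The clamp is ready: the sprung arm sits hooked on the catch by itself and the charger brick lies flat in the pocket under the hood. I handed it in at about 24 s of the 72 s allowed. No verdict is reported.

- **Arm:** I drew it back by its post until the pin was past the hook. The post crept to the edge of the pads and slipped out of the grip while I was easing it back. The closed fingers still stood against the post. In the small checked retreats that followed, the arm angle moved only about 1° at a time until the hook took the load. The contact force fell to zero and I saw no snap-back.
- **Brick:** I set it down at the lane start, long way along the lane, then pushed it in from behind with about 2 N. It dropped into the pocket.
- **Last checks:** With the gripper clear, both views show the arm hooked, and its measured angle held within about 0.4° from release to the end. The brick top is level at 41.5–42 mm, against 43 mm expected in the pocket and 49 mm on the deck. Both pouches stand upright in place; I did not re-measure the box and bottle, but nothing went near them.
- **Disagreement:** The two cameras differed by about 4 mm, so I used their average for positions.

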